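# Line up three ramekins and hold the long lid over them

## Task

Line up the three small ramekins on the round pine board in one even row through the board's middle, square to the board's handle: one at the centre of the board and one 8 cm to either side of it, all standing upright. Then pick up the long aluminium lid by its bar handle, bring it over to the board and finish while still holding it level and still, centred over the row and lined up with it, with its lower edge 1 to 2 cm above the ramekins' rims; the lid must not touch the ramekins or the board. Leave everything else on the counter and the hob's knob as they are.

Things in the scene. Friction and masses are not known exactly. Their poses are not given: they have to be found in the camera images.
- board_mid (a point): centre of the top face of the fixed round pine board (diameter 280 mm, 18 mm thick, so this point is 18 mm above the counter). The board has a 40 mm wide paddle handle reaching to 240 mm from the centre along its -x axis; y runs along the wanted row, z is up. The board may lie on the left or on the right half of the counter
- board_left (a point): place for an outer ramekin, on the board's top face, 80 mm from its centre along the board's +y; not marked on the wood
- board_right (a point): place for the other outer ramekin, on the board's top face, 80 mm from its centre along the board's -y; not marked on the wood
- ramekin1_c (a point): small white ceramic ramekin, one of three alike: straight-sided open cup, outer diameter 56 mm, 38 mm high, wall 4 mm, about 110 g. This point is on its axis, half-way up (19 mm above its underside); z is up when it stands; any ramekin may take any place; they start on the board, out of line
- ramekin2_c (a point): small white ceramic ramekin, one of three alike: straight-sided open cup, outer diameter 56 mm, 38 mm high, wall 4 mm, about 110 g. This point is on its axis, half-way up (19 mm above its underside); z is up when it stands; any ramekin may take any place; they start on the board, out of line
- ramekin3_c (a point): small white ceramic ramekin, one of three alike: straight-sided open cup, outer diameter 56 mm, 38 mm high, wall 4 mm, about 110 g. This point is on its axis, half-way up (19 mm above its underside); z is up when it stands; any ramekin may take any place; they start on the board, out of line
- lid_grip (a point): centre of the black bar handle of the long dull-grey aluminium lid (about 260 g). The lid is a rectangle 260 mm long (its y) by 90 mm wide (its x), 12 mm deep with a hollow underside; its lower edge is 42 mm below this point and its top face 30 mm below it. The bar is 14 mm wide (x), 90 mm long (y), 16 mm high, on two feet; the space under it is 22 mm high. z is up when the lid lies on the counter, as it does at the start, on the half without the board
- mill: bystander: turned dark wooden pepper mill, diameter 52 mm, 132 mm high, between the board and the lid; origin at the centre of its underside
- bowl: bystander: blue plastic bowl, rim diameter 116 mm, 55 mm high, between the board and the lid; origin at the centre of its underside
- jar: bystander: glass jar with steel cap, diameter 54 mm, 95 mm high, between the board and the lid; origin at the centre of its underside
- spatula: bystander: flat steel tava spatula 280 mm long lying on the counter far to the left
- pot_lid: bystander: round grey aluminium pot lid, diameter 180 mm, 44 mm high with its knob, far to the right; origin at the centre of its underside
- big_ramekin: bystander: larger white ramekin, diameter 90 mm, 50 mm high, far to the left on the bare counter; not one of the three; origin at the centre of its underside
- hob_knob (a joint): bystander: black turning knob (diameter 42 mm) at the front of the gas hob behind the working area; rad, 0 is off
Things that resemble listed ones, but are neither listed nor needed, are in the scene too. What is shaped like the part that bears ramekin3_c but green or turquoise is not meant.

How it is judged:
By the outcome, as a careful person would: the job done as asked, in the order asked, and still so for the second after the job is handed in, while the arm keeps its last pose, push and grip.
It also fails if it takes over 72 s, if anything falls off the work surface, if the arm or the gripper's body presses on something with over 40 N, if the wrist force passes 120 N, or if a joint passes its speed limit or range.

## Robot

A 6-joint arm with a two-finger parallel gripper is mounted at the origin on the work surface. World frame = base frame: x ahead of the robot, y to its left, z up, the work surface at z = 0. Lengths are in m, angles in degrees, forces in N, time in s.
With the tool pointing down it reaches from about 0.3 to 0.75 m from the base axis. Payload 8.5 kg.
Tool frame: the origin (TCP) lies at the very end of the fingers, on their centre line; the grasp point (between the pads) lies 19 mm behind it; z points along the fingers, y is the line along which they close (so a half turn about z gives the same grasp; the last joint's range is limited). The gripper opens to 85 mm and grips with 20 to 120 N. Pads are 22 mm wide; open, the fingers measure 114 mm over their backs; the gripper's body (76 mm by 85 mm) begins 54 mm behind the grasp point. The pads swing forward as they close: fully open they stand 13 mm farther back than shut.
Start: joints at [-82.409, 21.807, 74.336, -0, 83.858, -12.336], TCP at [0.187, -0.517, 0.231] pointing down, gripper open.
Joint ranges: [-178.18, 178.18], [-50.72, 133.34], [12.68, 142.11], [-81.47, 261.47], [9.98, 163.14], [-165.26, 165.26]. Speed limits (degrees/s): [136.94, 136.94, 180, 180, 180, 180].

## Interface

Orientations are given as a 3x3 rotation matrix whose columns are the frame's x, y, z axes.
In Python, from rig import * gives the robot as it stands. The module is installed in compiled form; this text tells all that it offers.
- The arm moves only by the shell command python3 -m pendant 'ROWS' [OPENING] [FORCE]. ROWS is JSON, a list of rows, each a list of 2 entries, a list of its own where there are three numbers: the shift along the tool's x, y, z as a fraction of full scale, then the turn, a rotation vector about the tool's x, y, z as a fraction of full scale. A call has 1 to 8 rows; each row shifts and turns the commanded pose from where the row before left it, along the tool's axes as they then stand; what a row does not reach is not made up. Full scale, the value 1, is 40 mm for a shift and 5 degrees for a turn. A row lasts 1/8 s, in which the tool goes at most 62.5 mm and 10.7 degrees, less where a joint would pass 70% of its speed; a pose out of reach is approached as far as the arm can. A call with a number of a shift or a turn outside -1 to 1 is refused whole. A call with a gripper value outside its range is refused whole. OPENING is the opening, from 0 (shut) to 1 (fully open), set as the call begins (- or left out, the last holds). The fingers move at their own pace and stop on an object; FORCE is the grip in N (left out, the last holds). Time passes only in rows, so rows that do not move let the fingers close. It gives the time, the measured TCP pose, the force, the opening and the grip force at its end, in the units of the state.
- observe(): the state, without advancing time (a new reading comes with each control period).
- get_image(name): name is "side" or "top"; returns a dict with "img" (400x640x3 uint8, blue, green, red), "range_z" (400x640 float32, m along the optical axis (not along the pixel's ray), 0 where there is no reading), "camera_matrix" (3x3 intrinsics, pixels), "eye" and "rotation" of the camera in the world. Camera axes: x right, y down, z forward; pixel columns grow to the right and rows downward; lengths in m; the calibration is good to about 2 mm. A picture is of the moment at which its call begins.
- close_job(): hands the job in; it is judged then, once.
Trained networks look in the newest picture that a camera, given by its name, has taken for a name from the list of things; names that differ only in an ending like _2 or _b are one class to them, and where a whole thing is asked for, a point or a joint stands for the part that bears it (a point fixed in the world has none). Each returns a list of dicts, best first, with "conf" (0 to 1); they miss things now and then, are a little off and sometimes report something else, mostly with a low value. They report only what shows in the picture. A call takes as long as a camera call. They do not tell look-alikes from the thing itself.
- regions_of(camera, query): "mask" (400x640 bool, what is visible of it).
- landmark_of(camera, query): "point" ([x, y, z] in m, in world coordinates, good to about 4 mm: a listed point, or the origin of a listed thing).
The state is a dict: "time_s": time; "q": joint angles; "qvel": joint speeds; "joint_efforts": joint torques, N m; "position": TCP position; "tool_rot": TCP orientation; "ft_force": force on the tool from outside, world axes, zero at the start; "wrist_torque": the same for the moment, N m; "grip_width": finger opening in m; "gripper_force": force on a finger pad.
Only numpy, scipy, OpenCV 4.12 (cv2) and the standard library are available. Lean on these libraries where they do the work, as an engineer would, in place of code of your own. Each camera call takes 0.05 s, during which the arm holds its last target. There are 200 camera calls.

## Working session

There is one attempt and no reset: what is moved stays moved. The work goes in short steps, Python scripts to look and compute and a shell command to move; the robot and the scene stay as the last step left them, time stands still between calls to the robot, and variables do not carry over. Pictures are saved under pics/ and viewed, at most 10 in all, crops included, and the job is handed in when it is done.

```bash
mkdir -p pics
python3 - <<'E'
from rig import *
import cv2,numpy as np
for c in ("top","side"):
    d=get_image(c); cv2.imwrite(f"pics/{c}0.png",d["img"]); print(c,d["eye"].round(3) if hasattr(d["eye"],'round') else d["eye"]); print(np.array(d["rotation"]).round(3).tolist())
    for q in ["board_mid","board_left","board_right","ramekin1_c","lid_grip","mill","bowl","jar","pot_lid","big_ramekin","spatula"]:
        try: print(q,[(np.array(r["point"]).round(3).tolist(),round(r["conf"],2)) for r in landmark_of(c,q)])
        except Exception as e: print(q,e)
s=observe();print(s["time_s"],np.array(s["tool_rot"]).round(3).tolist(),s["ft_force"])
E
```

```text
top [0.394 0.043 1.514]
[[0.016, -0.999, 0.046], [-1.0, -0.016, -0.006], [0.007, -0.046, -0.999]]
board_mid [([0.498, 0.278, 0.016], 0.63)]
board_left [([0.484, 0.356, 0.016], 0.79)]
board_right [([0.508, 0.199, 0.019], 0.71), ([0.52, 0.358, 0.037], 0.28)]
ramekin1_c [([0.518, 0.358, 0.036], 0.45), ([0.63, 0.46, 0.003], 0.35)]
lid_grip [([0.528, -0.276, 0.043], 0.66)]
mill [([0.418, 0.026, -0.003], 0.41)]
bowl [([0.541, 0.01, -0.002], 0.73)]
jar [([0.644, -0.031, -0.003], 0.68)]
pot_lid [([0.405, -0.537, 0.002], 0.98)]
big_ramekin []
spatula [([0.398, 0.538, -0.003], 0.74)]
side [0.059 1.175 1.293]
[[-0.94, -0.234, 0.249], [-0.341, 0.677, -0.652], [-0.016, -0.697, -0.717]]
board_mid [([0.491, 0.278, 0.02], 0.86), ([0.541, 0.197, 0.041], 0.22)]
board_left [([0.487, 0.358, 0.018], 0.65), ([0.539, 0.196, 0.04], 0.48)]
board_right [([0.509, 0.2, 0.016], 0.97)]
ramekin1_c [([0.527, 0.36, 0.038], 0.81)]
lid_grip [([0.531, -0.281, 0.041], 0.56), ([0.41, -0.534, -0.002], 0.41), ([0.526, 0.362, 0.04], 0.35), ([0.416, 0.021, 0.002], 0.18)]
mill []
bowl [([0.54, 0.013, -0.001], 0.61)]
jar [([0.646, -0.026, 0.002], 0.61)]
pot_lid []
big_ramekin [([0.631, 0.457, -0.0], 0.9)]
spatula [([0.395, 0.541, 0.006], 0.97), ([0.504, 0.199, 0.02], 0.4)]
1.2 [[0.94, 0.341, -0.0], [0.341, -0.94, 0.0], [-0.0, -0.0, -1.0]] [-0.18089826  0.04257328 -0.09528962]
```

View pics/top0.png

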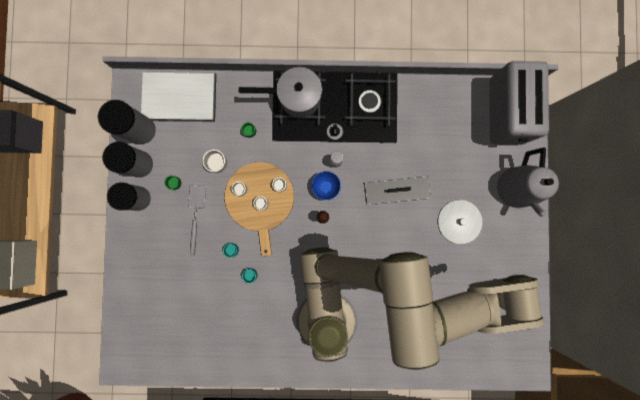

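View pics/side0.png

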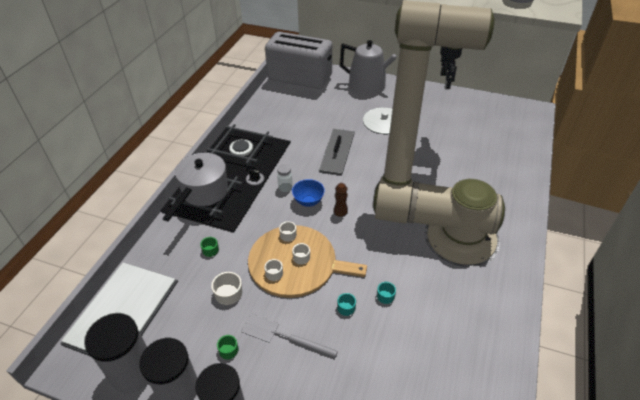

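Top view: the three white ramekins on the board are at (238,189), (260,203) and (278,185). The look-alikes are the big white ramekin (214,161), green cups (248,130) and (173,183), and turquoise cups (230,250) and (249,275). The lid is at (397,190) and the pot lid at (460,222). I choose the three white ramekins on the wood and will measure them geometrically.

```bash
cat > h.py <<'E'
from rig import *
import cv2,numpy as np
from scipy.optimize import least_squares
def cloud(c):
    d=get_image(c); z=d["range_z"].astype(float); K=np.array(d["camera_matrix"])
    v,u=np.mgrid[:400,:640]
    P=np.stack([(u-K[0,2])/K[0,0]*z,(v-K[1,2])/K[1,1]*z,z],-1)@np.array(d["rotation"]).T+np.array(d["eye"])
    P[z==0]=np.nan
    return d["img"],P
def comps(m,minn):
    n,l,s,c=cv2.connectedComponentsWithStats(m.astype(np.uint8))
    return [(l==i) for i in range(1,n) if s[i,4]>=minn]
def circ(xy,r):
    f=least_squares(lambda p:np.hypot(*(xy-p).T)-r,xy.mean(0),loss="soft_l1",f_scale=.002)
    return f.x
def ramekins(c,img,P,mid=(.497,.278),rad=.15,zc=(.046,.068)):
    """axis xy of rims by matching an annulus of rim-height points (24..28 mm)"""
    near=np.hypot(P[...,0]-mid[0],P[...,1]-mid[1])<rad
    m=near&(P[...,2]>zc[0])&(P[...,2]<zc[1])
    out=[]
    for k in comps(cv2.dilate(m.astype(np.uint8),np.ones((3,3))),8):
        p=P[k&m]; out.append((circ(p[:,:2],.026).round(4).tolist(),p[:,2].max().round(3),len(p)))
    return out
E
python3 - <<'E'
from h import *
for c in ("top","side"):
    img,P=cloud(c)
    b=img.astype(int); wood=(b[...,2]-b[...,0]>50)
    near=np.hypot(P[...,0]-.497,P[...,1]-.278)<.3
    w=max(comps(wood&near&(P[...,2]<.03),50),key=lambda k:k.sum())
    print(c,"wood z",np.nanmedian(P[w][:,2]))
    cnt=max(cv2.findContours(w.astype(np.uint8),0,1)[0],key=len)[:,0]
    q=P[cnt[:,1],cnt[:,0],:2]; 
    cc=np.array([.497,.278])
    for _ in range(5):
        r=np.hypot(*(q-cc).T); s=q[(r<.15)&(r>.125)]
        f=least_squares(lambda p:np.hypot(*(s-p[:2]).T)-p[2],[*cc,.14],loss="soft_l1",f_scale=.002).x; cc=f[:2]
    W=P[w][:,:2]; hd=W[(np.hypot(*(W-cc).T)>.16)]; hm=hd.mean(0)-cc
    print("board",f.round(4),"handle dir",(hm/np.linalg.norm(hm)).round(3),"x-axis yaw",np.degrees(np.arctan2(-hm[1],-hm[0])),"hmax",np.hypot(*(W-cc).T).max())
    for r in ramekins(c,img,P,cc): print(r)
    # lid
    nl=(np.abs(P[...,0]-.53)<.16)&(np.abs(P[...,1]+.278)<.16)
    for nm,lo,hi in(("plate",.006,.02),("bar",.035,.06)):
        m=nl&(P[...,2]>lo)&(P[...,2]<hi); ks=comps(m,10)
        if not ks: print(nm,"none");continue
        k=max(ks,key=lambda k:k.sum()); p=P[k][:,:2].astype(np.float32)
        print(nm,cv2.minAreaRect(p),"mean",p.mean(0),P[k][:,2].mean(), "pca",np.linalg.svd(p-p.mean(0),full_matrices=False)[2][0])
top,_=cloud("top")
cv2.imwrite("pics/crop.png",cv2.resize(top[140:270,210:440],None,fx=3.4,fy=3.4,interpolation=cv2.INTER_CUBIC))
E
```

```text
top wood z 0.017956072468172102
board [0.4959 0.2788 0.1373] handle dir [-0.989 -0.145] x-axis yaw 8.32888457165549 hmax 0.23960476895325475
([0.5397, 0.1961], np.float64(0.063), 46)
([0.521, 0.3548], np.float64(0.062), 54)
([0.4642, 0.2678], np.float64(0.064), 52)
plate ((0.528575599193573, -0.28504830598831177), (0.09238649159669876, 0.27248525619506836), 6.051975250244141) mean [ 0.5277969  -0.27837172] 0.012162502485061663 pca [-0.1146455  0.9934065]
bar ((0.5279638767242432, -0.2786274254322052), (0.01389371044933796, 0.08734545856714249), 7.1825408935546875) mean [ 0.52767    -0.27797797] 0.048830076041422206 pca [-0.12203803  0.9925254 ]
side wood z 0.017293578454002256
board [0.494  0.2817 0.1373] handle dir [-0.991 -0.137] x-axis yaw 7.8714968180530684 hmax 0.2384371373578105
([0.5401, 0.1978], np.float64(0.062), 100)
([0.4651, 0.2703], np.float64(0.061), 108)
([0.5212, 0.357], np.float64(0.061), 115)
plate ((0.5302918553352356, -0.2752766013145447), (0.0970461368560791, 0.2701597809791565), 6.632180690765381) mean [ 0.5250252  -0.26447654] 0.011419349438414937 pca [-0.10943479  0.993994  ]
bar ((0.527651846408844, -0.2791633605957031), (0.015688618645071983, 0.10040752589702606), 7.184538841247559) mean [ 0.5262608  -0.27016148] 0.04756426330814401 pca [-0.12627925  0.99199474]
```

View pics/crop.png

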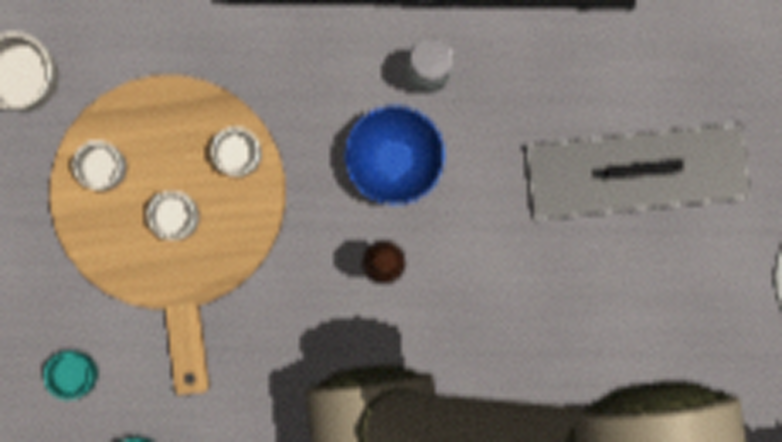

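The crop confirms the three white ramekins on the wood. Board centre is about (0.495, 0.2795) with yaw 8.1°, and the board, rim and lid sizes match the description. Turning the tool so that tool y lies along board x also suits the lid bar.

```bash
T='[[0,0,0],[0,0,-1]]'
python3 -m pendant '[[[0,0,0],[0,0,-1]],[[0,0,0],[0,0,-1]],[[0,0,0],[0,0,-1]],[[0,0,0],[0,0,-1]],[[0,0,0],[0,0,-1]],[[0,0,0],[0,0,-1]],[[0,0,0],[0,0,-1]],[[0,0,0],[0,0,-1]]]' 1
python3 -m pendant '[[[0,0,0],[0,0,-1]],[[0,0,0],[0,0,-1]],[[0,0,0],[0,0,-1]],[[0,0,0],[0,0,-1]],[[0,0,0],[0,0,-1]],[[0,0,0],[0,0,-1]],[[0,0,0],[0,0,-1]],[[0,0,0],[0,0,-0.6]]]'
python3 -m pendant '[[[1,0.68,0],[0,0,0]],[[1,0.68,0],[0,0,0]],[[1,0.68,0],[0,0,0]],[[1,0.68,0],[0,0,0]],[[1,0.68,0],[0,0,0]],[[1,0.68,0],[0,0,0]],[[1,0.68,0],[0,0,0]],[[1,0.68,0],[0,0,0]]]'
python3 - <<'E'
from h import *
s=observe();R=np.array(s["tool_rot"]);print(s["q"],"yaw",np.degrees(np.arctan2(R[1,0],R[0,0])))
print(R.round(4).tolist(), ((np.array([.54,.197,.2])-s["position"])@R/.04).round(2))
E
```

```text
time_s: 2.35
position: [0.1875, -0.5171, 0.2313]
tool_rot: [[0.499, 0.867, 0.0], [0.867, -0.499, -0.0], [0.0, 0.0, -1.0]]
ft_force: [-0.1, 0.4, 1.0]
grip_width: 0.0857
gripper_force: 0.0
time_s: 3.35
position: [0.1874, -0.517, 0.2313]
tool_rot: [[-0.14, 0.99, -0.0], [0.99, 0.14, 0.0], [0.0, -0.0, -1.0]]
ft_force: [0.0, -0.5, -0.7]
grip_width: 0.0854
gripper_force: 0.0
time_s: 4.35
position: [0.3593, -0.1687, 0.2315]
tool_rot: [[-0.138, 0.99, 0.001], [0.99, 0.138, -0.0], [-0.0, 0.0, -1.0]]
ft_force: [0.6, -0.1, -0.1]
grip_width: 0.0857
gripper_force: 0.0
[-4.23674569e+01  6.19909241e+00  9.60390692e+01  3.62864605e-03
  7.77221224e+01 -5.02789076e+01] yaw 97.91067337797575
[[-0.1376, 0.9905, 0.0006], [0.9905, 0.1376, -0.0004], [-0.0005, 0.0005, -1.0]] [8.43 5.73 0.79]
```

```bash
python3 -m pendant '[[[1,0.68,0],[0,0,0]],[[1,0.68,0.2],[0,0,0]],[[1,0.68,0.4],[0,0,0]],[[1,0.68,0.5],[0,0,0]],[[1,0.68,0.5],[0,0,0]],[[1,0.68,0.5],[0,0,0]],[[1,0.68,0.5],[0,0,0]],[[1,0.68,0.4],[0,0,0]]]' >/dev/null
python3 -m pendant '[[[0.4,0.25,0],[0,0,0]],[[0,0,0],[0,0,0]],[[0,0,0],[0,0,0]]]'
cat >> h.py <<'E'
def go(x,y,z=None):
    s=observe();R=np.array(s["tool_rot"]);p=np.array(s["position"])
    yaw=np.degrees(np.arctan2(R[1,0],R[0,0]))
    print("pos",p.round(4),"yaw",round(yaw,2),"shift units",((np.array([x,y,p[2] if z is None else z])-p)@R/.04).round(3),"t",s["time_s"])
E
python3 - <<'E'
from h import *
go(.54,.197,.026)
E
```

```text
time_s: 5.72
position: [0.5377, 0.1934, 0.1115]
tool_rot: [[-0.138, 0.99, -0.0], [0.99, 0.138, -0.0], [-0.0, -0.0, -1.0]]
ft_force: [0.3, 0.5, 0.4]
grip_width: 0.0856
gripper_force: 0.0
pos [0.5377 0.1934 0.1115] yaw 97.91 shift units [0.081 0.069 2.137] t 5.725
```

```bash
python3 -m pendant '[[[0.08,0.07,0],[0,0,0]],[[0,0,0.6],[0,0,0]],[[0,0,0.8],[0,0,0]],[[0,0,0.5],[0,0,0]],[[0,0,0.23],[0,0,0]],[[0,0,0],[0,0,0]]]'
python3 -m pendant '[[[0,0,0],[0,0,0]],[[0,0,0],[0,0,0]],[[0,0,0],[0,0,0]],[[0,0,0],[0,0,0]],[[0,0,0],[0,0,0]],[[0,0,0],[0,0,0]]]' 0.5 20
python3 -c "
from h import *
go(.54,.197,.026)"
```

```text
time_s: 6.48
position: [0.5403, 0.1974, 0.0262]
tool_rot: [[-0.137, 0.991, -0.0], [0.991, 0.137, -0.0], [0.0, -0.0, -1.0]]
ft_force: [-0.5, -0.4, 0.3]
grip_width: 0.0851
gripper_force: 0.0
time_s: 7.22
position: [0.5407, 0.1977, 0.0271]
tool_rot: [[-0.138, 0.99, 0.002], [0.99, 0.138, 0.0], [-0.0, 0.002, -1.0]]
ft_force: [-0.4, -0.2, 6.6]
grip_width: 0.0546
gripper_force: 21.4
pos [0.5407 0.1977 0.0271] yaw 97.93 shift units [-0.015 -0.02   0.028] t 7.225
```

```bash
python3 -m pendant '[[[0,0,-0.3],[0,0,0]],[[0.05,-0.2,0],[0,0,0]],[[0.05,-0.24,0],[0,0,0]],[[0.05,-0.25,0],[0,0,0]],[[0.03,-0.15,0],[0,0,0]],[[0,0,0],[0,0,0]],[[0,0,0],[0,0,0]]]'
python3 -c "
from h import *
go(.5063,.2003,.027)"
```

```text
time_s: 8.1
position: [0.5063, 0.2001, 0.0381]
tool_rot: [[-0.138, 0.99, 0.0], [0.99, 0.138, 0.0], [0.0, 0.0, -1.0]]
ft_force: [-0.1, -0.8, -1.6]
grip_width: 0.0546
gripper_force: 21.8
pos [0.5063 0.2001 0.0381] yaw 97.92 shift units [0.004 0.002 0.278] t 8.1
```

```bash
python3 -m pendant '[[[0,0,0.15],[0,0,0]],[[0,0,0.11],[0,0,0]],[[0,0,0],[0,0,0]],[[0,0,0],[0,0,0]]]'
python3 -m pendant '[[[0,0,0],[0,0,0]],[[0,0,0],[0,0,0]],[[0,0,0],[0,0,0]],[[0,0,0],[0,0,0]],[[0,0,-0.5],[0,0,0]],[[0,0,-0.8],[0,0,0]],[[0,0,-0.7],[0,0,0]],[[0,0,0],[0,0,0]]]' 1
python3 -c "
from h import *
go(.4647,.2690,.026)"
```

```text
time_s: 8.6
position: [0.506, 0.2001, 0.0275]
tool_rot: [[-0.138, 0.99, -0.0], [0.99, 0.138, -0.0], [0.0, -0.0, -1.0]]
ft_force: [0.4, -0.4, -0.7]
grip_width: 0.0543
gripper_force: 21.5
time_s: 9.6
position: [0.5069, 0.2003, 0.1095]
tool_rot: [[-0.138, 0.99, 0.004], [0.99, 0.138, 0.001], [0.0, 0.004, -1.0]]
ft_force: [0.1, 0.2, -0.7]
grip_width: 0.0856
gripper_force: 0.0
pos [0.5069 0.2003 0.1095] yaw 97.93 shift units [ 1.846 -0.816  2.084] t 9.6
```

```bash
python3 -m pendant '[[[0.6,-0.27,0],[0,0,0]],[[0.7,-0.3,0],[0,0,0]],[[0.55,-0.23,0],[0,0,0]],[[0,0,0],[0,0,0]],[[0,0,0],[0,0,0]]]'
python3 -c "
from h import *
go(.4647,.2690,.026)
img,P=cloud('side')
print(ramekins('side',img,P))"
```

```text
time_s: 10.22
position: [0.4642, 0.2685, 0.1071]
tool_rot: [[-0.138, 0.99, -0.001], [0.99, 0.138, -0.001], [-0.0, -0.001, -1.0]]
ft_force: [0.3, 0.4, -0.3]
grip_width: 0.0854
gripper_force: 0.0
pos [0.4642 0.2685 0.1071] yaw 97.92 shift units [0.012 0.016 2.028] t 10.225
[([0.5049, 0.2004], np.float64(0.06), 86), ([0.465, 0.2699], np.float64(0.061), 110), ([0.5214, 0.3569], np.float64(0.065), 112)]
```

```bash
python3 -m pendant '[[[0.02,0,0.6],[0,0,0]],[[0,0,0.8],[0,0,0]],[[0,0,0.4],[0,0,0]],[[0,0,0.2],[0,0,0]],[[0,0,0],[0,0,0]]]'
python3 -m pendant '[[[0,0,0],[0,0,0]],[[0,0,0],[0,0,0]],[[0,0,0],[0,0,0]],[[0,0,0],[0,0,0]],[[0,0,0],[0,0,0]],[[0,0,-0.3],[0,0,0]],[[0,0,0],[0,0,0]],[[0,0,0],[0,0,0]]]' 0.5 20
python3 -c "
from h import *
go(.495,.2795,.027)"
```

```text
time_s: 10.9
position: [0.4642, 0.2694, 0.0276]
tool_rot: [[-0.137, 0.991, -0.0], [0.991, 0.137, -0.0], [-0.0, -0.0, -1.0]]
ft_force: [0.3, -0.2, -0.0]
grip_width: 0.0855
gripper_force: 0.0
time_s: 11.9
position: [0.4639, 0.2698, 0.0397]
tool_rot: [[-0.138, 0.99, -0.0], [0.99, 0.138, 0.0], [0.0, -0.0, -1.0]]
ft_force: [0.6, 0.1, -1.6]
grip_width: 0.056
gripper_force: 21.9
pos [0.4639 0.2698 0.0397] yaw 97.93 shift units [0.132 0.804 0.319] t 11.9
```

```bash
python3 -m pendant '[[[0.03,0.2,0],[0,0,0]],[[0.04,0.22,0],[0,0,0]],[[0.03,0.22,0],[0,0,0]],[[0.03,0.16,0],[0,0,0]],[[0,0,0],[0,0,0]],[[0,0,0.15],[0,0,0]],[[0,0,0.15],[0,0,0]],[[0,0,0],[0,0,0]]]'
python3 -c "
from h import *
go(.495,.2795,.027)"
python3 -m pendant '[[[0,0,0],[0,0,0]],[[0,0,0],[0,0,0]],[[0,0,0],[0,0,0]],[[0,0,0],[0,0,0]],[[0,0,-0.5],[0,0,0]],[[0,0,-0.8],[0,0,0]],[[0,0,-0.7],[0,0,0]],[[0,0,0],[0,0,0]]]' 1
python3 -c "
from h import *
go(.5213,.356,.026)"
```

```text
time_s: 12.9
position: [0.4946, 0.2794, 0.0278]
tool_rot: [[-0.138, 0.99, -0.0], [0.99, 0.138, -0.0], [0.0, -0.0, -1.0]]
ft_force: [-1.6, -0.9, 4.9]
grip_width: 0.0561
gripper_force: 22.8
pos [0.4946 0.2794 0.0278] yaw 97.93 shift units [0.002 0.009 0.021] t 12.9
time_s: 13.9
position: [0.4958, 0.2797, 0.1095]
tool_rot: [[-0.138, 0.99, 0.004], [0.99, 0.138, 0.001], [0.001, 0.004, -1.0]]
ft_force: [-0.1, -0.3, 0.0]
grip_width: 0.0853
gripper_force: 0.0
pos [0.4958 0.2797 0.1095] yaw 97.93 shift units [1.8   0.887 2.093] t 13.9
```

```bash
python3 -m pendant '[[[0.6,0.28,0],[0,0,0]],[[0.7,0.34,0],[0,0,0]],[[0.5,0.27,0],[0,0,0]],[[0,0,0],[0,0,0]],[[0,0,0],[0,0,0]]]'
python3 -c "
from h import *
go(.5213,.356,.027)"
python3 -m pendant '[[[0,0,0.6],[0,0,0]],[[0,0,0.8],[0,0,0]],[[0,0,0.4],[0,0,0]],[[0,0,0.2],[0,0,0]],[[0,0,0],[0,0,0]]]'
python3 -m pendant '[[[0,0,0],[0,0,0]],[[0,0,0],[0,0,0]],[[0,0,0],[0,0,0]],[[0,0,0],[0,0,0]],[[0,0,0],[0,0,0]],[[0,0,-0.3],[0,0,0]],[[0,0,0],[0,0,0]],[[0,0,0],[0,0,0]]]' 0.5 20
python3 -c "
from h import *
go(.4837,.3587,.027)"
```

```text
time_s: 14.52
position: [0.5197, 0.3548, 0.1069]
tool_rot: [[-0.138, 0.99, -0.002], [0.99, 0.138, -0.001], [-0.001, -0.002, -1.0]]
ft_force: [0.0, 0.3, -0.2]
grip_width: 0.0849
gripper_force: 0.0
pos [0.5197 0.3548 0.1069] yaw 97.92 shift units [0.025 0.046 1.997] t 14.525
time_s: 15.15
position: [0.5204, 0.3555, 0.0279]
tool_rot: [[-0.138, 0.99, 0.0], [0.99, 0.138, 0.0], [-0.0, 0.0, -1.0]]
ft_force: [-0.0, 0.3, 0.7]
grip_width: 0.0855
gripper_force: 0.0
time_s: 16.15
position: [0.5202, 0.3555, 0.0397]
tool_rot: [[-0.138, 0.99, -0.0], [0.99, 0.138, -0.0], [-0.0, -0.0, -1.0]]
ft_force: [0.2, 0.8, -1.1]
grip_width: 0.0563
gripper_force: 21.9
pos [0.5202 0.3555 0.0397] yaw 97.93 shift units [ 0.204 -0.892  0.317] t 16.15
```

```bash
python3 -m pendant '[[[0.05,-0.2,0],[0,0,0]],[[0.05,-0.25,0],[0,0,0]],[[0.05,-0.25,0],[0,0,0]],[[0.04,-0.18,0],[0,0,0]],[[0,0,0],[0,0,0]],[[0,0,0.15],[0,0,0]],[[0,0,0.15],[0,0,0]],[[0,0,0],[0,0,0]]]'
python3 -m pendant '[[[0,0,0],[0,0,0]],[[0,0,0],[0,0,0]],[[0,0,0],[0,0,0]],[[0,0,0],[0,0,0]],[[0,0,-0.5],[0,0,0]],[[0,0,-0.8],[0,0,0]],[[0,0,-1],[0,0,0]],[[0,0,-1],[0,0,0]]]' 1
python3 -m pendant '[[[-1,0,-0.7],[0,0,0]],[[-1,0,-0.7],[0,0,0]],[[-1,0,0],[0,0,0]],[[-1,0,0],[0,0,0]],[[-1,0,0],[0,0,0]],[[-1,0,0],[0,0,0]],[[-1,0,0],[0,0,0]],[[-1,0,0],[0,0,0]]]'
python3 - <<'E'
from h import *
go(.5277,-.279,.16)
for c in("top","side"):
    img,P=cloud(c); print(ramekins(c,img,P))
    cv2.imwrite(f"pics/{c}1.png",img[130:330,150:450] if c=="side" else img)
E
```

```text
time_s: 17.15
position: [0.4846, 0.3583, 0.0281]
tool_rot: [[-0.138, 0.99, 0.0], [0.99, 0.138, 0.0], [0.0, 0.0, -1.0]]
ft_force: [-2.2, 0.2, 6.6]
grip_width: 0.0559
gripper_force: 23.0
time_s: 18.15
position: [0.4842, 0.3582, 0.1609]
tool_rot: [[-0.138, 0.99, -0.0], [0.99, 0.138, -0.0], [-0.0, -0.0, -1.0]]
ft_force: [-0.4, 0.9, 0.1]
grip_width: 0.0853
gripper_force: 0.0
time_s: 19.15
position: [0.5285, 0.04, 0.2158]
tool_rot: [[-0.138, 0.99, 0.0], [0.99, 0.138, 0.0], [0.0, 0.0, -1.0]]
ft_force: [0.4, 0.3, -0.2]
grip_width: 0.0853
gripper_force: 0.0
pos [0.5285 0.04   0.2158] yaw 97.93 shift units [-7.897 -1.12   1.394] t 19.15
[([0.5046, 0.1983], np.float64(0.062), 51), ([0.4934, 0.277], np.float64(0.063), 57), ([0.4828, 0.3562], np.float64(0.066), 52)]
[([0.5052, 0.2004], np.float64(0.062), 101), ([0.4934, 0.2795], np.float64(0.062), 111), ([0.4834, 0.3593], np.float64(0.06), 108)]
```

```bash
python3 -m pendant '[[[-0.99,-0.14,0],[0,0,0.18]],[[-0.99,-0.14,0],[0,0,0]],[[-0.99,-0.14,0],[0,0,0]],[[-0.99,-0.14,0.2],[0,0,0]],[[-0.99,-0.14,0.4],[0,0,0]],[[-0.99,-0.14,0.5],[0,0,0]],[[-0.99,-0.14,0.5],[0,0,0]],[[-0.9,-0.14,0.4],[0,0,0]]]' 0.6
python3 -m pendant '[[[0,0,0],[0,0,0]],[[0,0,0],[0,0,0]]]'
python3 - <<'E'
from h import *
go(.5277,-.279,.023)
img,P=cloud("top")
nl=(np.abs(P[...,0]-.53)<.16)&(np.abs(P[...,1]+.278)<.16)
print(landmark_of("top","lid_grip")[:2],landmark_of("side","lid_grip")[:2])
E
```

```text
time_s: 20.25
position: [0.523, -0.2757, 0.1349]
tool_rot: [[-0.123, 0.992, -0.0], [0.992, 0.123, 0.001], [0.001, -0.0, -1.0]]
ft_force: [1.1, 0.0, -0.1]
grip_width: 0.0514
gripper_force: 0.0
time_s: 20.5
position: [0.5232, -0.2741, 0.136]
tool_rot: [[-0.123, 0.992, 0.0], [0.992, 0.123, 0.0], [0.0, 0.0, -1.0]]
ft_force: [-0.2, -0.1, 0.2]
grip_width: 0.0514
gripper_force: 0.0
pos [ 0.5232 -0.2741  0.136 ] yaw 97.06 shift units [-0.137  0.095  2.825] t 20.5
[{'point': [0.527, -0.2787, 0.0443], 'conf': 0.92}] [{'point': [0.532, -0.2829, 0.0398], 'conf': 0.58}]
```

```bash
python3 -m pendant '[[[-0.13,0.1,0.5],[0,0,0]],[[0,0,0.8],[0,0,0]],[[0,0,0.8],[0,0,0]],[[0,0,0.5],[0,0,0]],[[0,0,0.2],[0,0,0]],[[0,0,0],[0,0,0]]]'
python3 -c "
from h import *
go(.5277,-.279,.023)"
python3 -m pendant '[[[0,0,0],[0,0,0]],[[0,0,0],[0,0,0]],[[0,0,0],[0,0,0]],[[0,0,0],[0,0,0]],[[0,0,0],[0,0,0]],[[0,0,0],[0,0,0]]]' 0 60
python3 -c "
from h import *
go(.5277,-.279,.023)"
```

```text
time_s: 21.4
position: [0.5278, -0.2794, 0.0241]
tool_rot: [[-0.123, 0.992, 0.0], [0.992, 0.123, -0.0], [-0.0, 0.0, -1.0]]
ft_force: [0.6, -0.9, 0.1]
grip_width: 0.0514
gripper_force: 0.0
pos [ 0.5278 -0.2794  0.0241] yaw 97.06 shift units [ 0.01  -0.002  0.027] t 21.4
time_s: 22.15
position: [0.528, -0.28, 0.0247]
tool_rot: [[-0.122, 0.992, 0.001], [0.992, 0.122, -0.001], [-0.001, 0.001, -1.0]]
ft_force: [-0.1, 1.3, 6.3]
grip_width: 0.0126
gripper_force: 59.4
pos [ 0.528  -0.28    0.0247] yaw 97.02 shift units [ 0.025 -0.005  0.043] t 22.15
```

```bash
python3 -m pendant '[[[0,0,-0.2],[0,0,0]],[[0,0,-0.4],[0,0,0]],[[0,0,-0.6],[0,0,0]],[[0,0,-0.7],[0,0,0]],[[0,0,-0.8],[0,0,0]],[[0,0,-0.9],[0,0,0]],[[0,0,-0.8],[0,0,0]],[[0,0,-0.4],[0,0,0]]]'
python3 -m pendant '[[[0,0,-0.2],[0,0,0]],[[0,0,0],[0,0,0]],[[0,0,0],[0,0,0]]]'
python3 - <<'E'
from h import *
go(.494,.279,.2)
for c in("top","side"):
    img,P=cloud(c)
    cv2.imwrite(f"pics/{c}2.png",cv2.resize(img[60:260,280:520] if c=="side" else img[120:280,320:520],None,fx=3,fy=3))
E
```

```text
time_s: 23.15
position: [0.5277, -0.2798, 0.2187]
tool_rot: [[-0.122, 0.992, 0.002], [0.992, 0.122, -0.002], [-0.002, 0.002, -1.0]]
ft_force: [-0.3, 0.3, -1.5]
grip_width: 0.0129
gripper_force: 58.7
time_s: 23.52
position: [0.5273, -0.2795, 0.2229]
tool_rot: [[-0.122, 0.992, -0.001], [0.992, 0.122, 0.001], [0.001, -0.001, -1.0]]
ft_force: [1.3, 0.1, -1.5]
grip_width: 0.0125
gripper_force: 58.7
pos [ 0.5273 -0.2795  0.2229] yaw 97.03 shift units [13.958  0.882  0.589] t 23.525
```

View pics/side2.png

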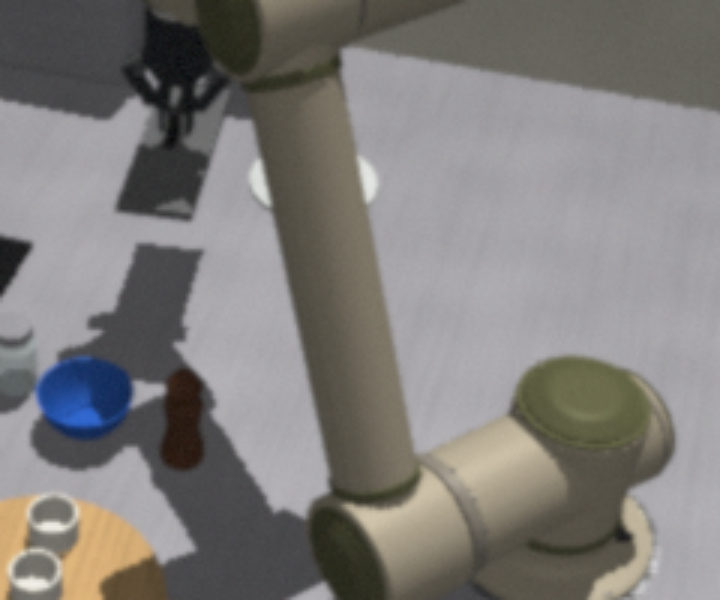

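The lid hangs level from the gripper (crop ~(170,150)), lifted well clear of the counter and mill. Now carrying it over.

```bash
python3 -m pendant '[[[0.2,0.01,0],[0,0,-0.05]],[[0.4,0.03,0],[0,0,-0.05]],[[0.6,0.04,0],[0,0,-0.05]],[[0.8,0.05,0],[0,0,-0.04]],[[0.8,0.05,0],[0,0,0]],[[0.8,0.05,0],[0,0,0]],[[0.8,0.05,0],[0,0,0]],[[0.8,0.05,0],[0,0,0]]]' >/dev/null
python3 -m pendant '[[[0.8,0.05,0],[0,0,0]],[[0.8,0.05,0],[0,0,0]],[[0.8,0.05,0],[0,0,0]],[[0.8,0.05,0],[0,0,0]],[[0.8,0.05,0],[0,0,0]],[[0.8,0.05,0],[0,0,0]],[[0.8,0.05,0],[0,0,0]],[[0.8,0.05,0],[0,0,0]]]' 
python3 -m pendant '[[[0.8,0.05,0],[0,0,0]],[[0.6,0.04,0],[0,0,0]],[[0.4,0.03,0],[0,0,0]],[[0.2,0.02,0],[0,0,0]],[[0,0,0],[0,0,0]],[[0,0,0],[0,0,0]],[[0,0,0],[0,0,0]],[[0,0,0],[0,0,0]]]'
python3 - <<'E'
from h import *
go(.494,.2790,.0955)
for c in("top","side"):
    img,P=cloud(c)
    near=(np.abs(P[...,0]-.494)<.1)&(np.abs(P[...,1]-.25)<.3)
    for nm,lo,hi in(("plate",.19,.216),("bar",.228,.25)):
        m=near&(P[...,2]>lo)&(P[...,2]<hi)
        p=P[m]; print(c,nm,len(p),p.mean(0).round(4),cv2.minAreaRect(p[:,:2].astype(np.float32)))
        if nm=="plate":
            A=np.c_[p[:,:2]-p[:,:2].mean(0),np.ones(len(p))]; g=np.linalg.lstsq(A,p[:,2],rcond=None)[0]; print("tilt deg x,y",np.degrees(g[:2]).round(2),"z",g[2])
E
```

```text
time_s: 25.62
position: [0.4914, 0.186, 0.224]
tool_rot: [[-0.14, 0.99, 0.0], [0.99, 0.14, 0.0], [0.0, 0.0, -1.0]]
ft_force: [0.6, 0.2, -2.6]
grip_width: 0.0129
gripper_force: 58.7
time_s: 26.62
position: [0.4873, 0.2636, 0.2237]
tool_rot: [[-0.138, 0.99, -0.0], [0.99, 0.138, -0.0], [-0.0, -0.0, -1.0]]
ft_force: [-0.3, -0.2, -1.7]
grip_width: 0.0129
gripper_force: 58.6
pos [0.4873 0.2636 0.2237] yaw 97.94 shift units [0.359 0.22  3.205] t 26.625
top plate 764 [0.4904 0.1977 0.2105] ((0.48899000883102417, 0.24272072315216064), (0.09026441723108292, 0.21734678745269775), 7.930875301361084)
tilt deg x,y [ 0.27 -0.03] z 0.2105374199295281
top bar 8 [0.4913 0.2215 0.2445] ((0.49233531951904297, 0.22213007509708405), (0.010270766913890839, 0.006350535433739424), 3.160433292388916)
side plate 1471 [0.4749 0.3098 0.2099] ((0.48596036434173584, 0.26547756791114807), (0.0911111831665039, 0.2633005976676941), 7.808167457580566)
tilt deg x,y [ 0.62 -0.1 ] z 0.2098858837862529
side bar 133 [0.4825 0.2813 0.2428] ((0.48773062229156494, 0.2756519615650177), (0.06449303776025772, 0.04175860062241554), 77.24109649658203)
```

```bash
python3 -m pendant '[[[0.18,0.1,0],[0,0,0]],[[0.17,0.11,0.2],[0,0,0]],[[0,0,0.5],[0,0,0]],[[0,0,0.6],[0,0,0]],[[0,0,0.6],[0,0,0]],[[0,0,0.4],[0,0,0]],[[0,0,0.2],[0,0,0]],[[0,0,0],[0,0,0]]]'
python3 -m pendant '[[[0,0,0],[0,0,0]],[[0,0,0],[0,0,0]]]' >/dev/null
python3 - <<'E'
from h import *
go(.494,.2788,.096)
E
```

```text
time_s: 27.72
position: [0.4935, 0.2792, 0.1233]
tool_rot: [[-0.139, 0.99, -0.001], [0.99, 0.139, -0.0], [-0.0, -0.001, -1.0]]
ft_force: [-0.8, -0.2, -1.5]
grip_width: 0.0128
gripper_force: 58.6
pos [0.4938 0.2791 0.1243] yaw 97.98 shift units [-0.008  0.003  0.708] t 27.975
```

```bash
python3 -m pendant '[[[0,0,0.2],[0,0,0]],[[0,0,0.25],[0,0,0]],[[0,0,0.15],[0,0,0]],[[0,0,0.1],[0,0,0]],[[0,0,0],[0,0,0]],[[0,0,0],[0,0,0]],[[0,0,0],[0,0,0]],[[0,0,0],[0,0,0]]]'
python3 - <<'E'
from h import *
go(.494,.2788,.096)
for c in("top","side"):
    img,P=cloud(c)
    near=(np.abs(P[...,0]-.494)<.1)&(np.abs(P[...,1]-.25)<.3)
    m=near&(P[...,2]>.072)&(P[...,2]<.09); p=P[m]
    k=max(comps(m,50),key=lambda k:k.sum()); p=P[k]
    A=np.c_[p[:,:2]-p[:,:2].mean(0),np.ones(len(p))]; g=np.linalg.lstsq(A,p[:,2],rcond=None)[0]
    print(c,len(p),cv2.minAreaRect(p[:,:2].astype(np.float32)),"tilt",np.degrees(g[:2]).round(2),"z",np.median(p[:,2]))
    cv2.imwrite(f"pics/{c}3.png",cv2.resize(img[180:330,200:420],None,fx=3.5,fy=3.5) if c=="side" else img)
E
```

```text
time_s: 28.98
position: [0.4936, 0.279, 0.0959]
tool_rot: [[-0.139, 0.99, 0.0], [0.99, 0.139, 0.0], [0.0, 0.0, -1.0]]
ft_force: [-0.1, -0.0, -2.5]
grip_width: 0.0128
gripper_force: 58.7
pos [0.4936 0.279  0.0959] yaw 97.98 shift units [-0.006  0.009 -0.003] t 28.975
top 552 ((0.5034772157669067, 0.19704702496528625), (0.08996361494064331, 0.09403906762599945), 7.596576690673828) tilt [ 0.   -0.03] z 0.08288113732684255
side 1329 ((0.4926627576351166, 0.28051406145095825), (0.091511569917202, 0.26679661870002747), 7.990840435028076) tilt [ 0.21 -0.02] z 0.0823905432321459
```

View pics/side3.png

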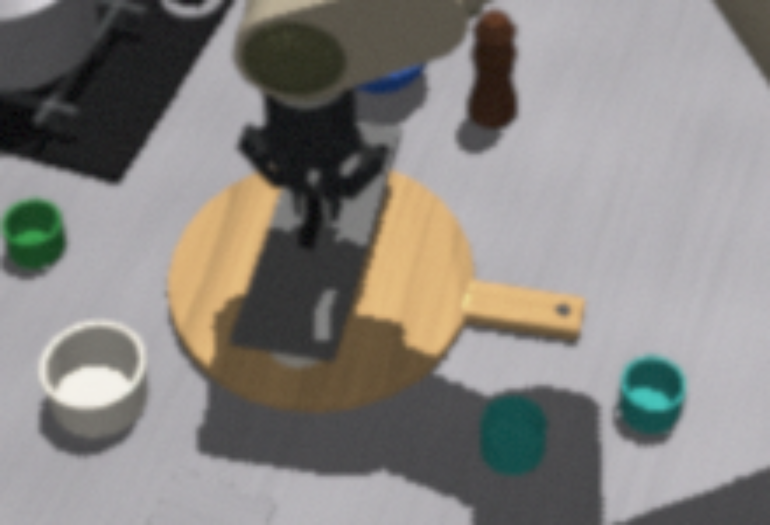

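View pics/top3.png

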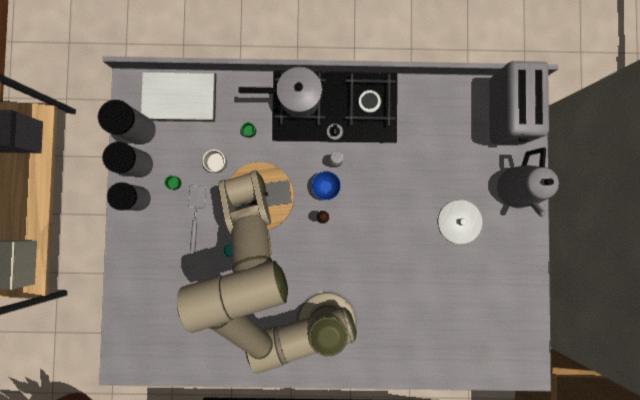

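The lid is level over the row (side crop ~(315,270)). Its plate is at z = 0.0826, so its lower edge is about 14.6 mm above the rims. The other things stand where they were in the first pictures.

```bash
python3 -c "
from rig import *
print(close_job())"
```

```text
the job is handed in; nothing more can be done
None
```

I handed the job in at about 29 s: the three ramekins stand 8 cm apart in a row through the board's middle (within about 2 mm by the cameras). The lid is held level, centred and lined up over them, with its lower edge about 1.5 cm above the rims.

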